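# Draw the loaded bearing ball from the tilting dispenser

## Robot

A 6-joint arm with a two-finger parallel gripper is mounted at the origin on the work surface. World frame = base frame: x ahead of the robot, y to its left, z up, the work surface at z = 0. Lengths are in m, angles in rad, forces in N, time in s.
With the tool pointing down it reaches from about 0.375 to 0.75 m from the base axis. Payload 9 kg.
Tool frame: the origin (TCP) lies where the fingers leave the gripper's body, on its centre line; the fingertips stand 73 mm ahead of it and the grasp point (between the pads) lies 54 mm ahead of it (r.tip_extent is the distance from the TCP to the fingertips, in m); z points along the fingers, y is the line along which they close (so a half turn about z gives the same grasp; the last joint's range is limited). The gripper opens to 85 mm and grips with 20 to 120 N. Pads are 22 mm wide; open, the fingers measure 114 mm over their backs; the gripper's body (76 mm by 85 mm) begins 54 mm behind the grasp point. The pads swing forward as they close: fully open they stand 13 mm farther back than shut.
Start: joints at [1.107, 0.104, 0.097, 1.564, 0, 1.353], TCP at [0.146, 0.582, 0.304] pointing down, gripper open.
Joint ranges: [-2.99, 2.99], [-0.84, 1.86], [-1.1, 1.16], [-1.84, 2.11], [-1.51, 1.56], [-3.14, 3.14]. Speed limits (rad/s): [2.22, 2.22, 2.57, 3.14, 3.14, 3.14].

## Interface

Orientations are given as a rotation vector (axis times angle).
In Python, from station import r gives the robot as it stands.
- The arm moves only by the tool send_rows, never from a script. Its argument "plan" is one flat list of numbers, 7 for each row, row after row: the shift along the tool's x, y, z in units of 40 mm (1.0 is 40 mm), then the turn, a rotation vector about the tool's x, y, z in units of 8 degrees (1.0 is 8 degrees), then the finger opening in mm, from 0 to 85.4. A call has exactly 10 rows; each row shifts and turns the commanded pose from where the row before left it, along the tool's axes as they then stand; what a row does not reach is not made up. A row lasts 1/8 s, in which the tool goes at most 62.5 mm and 10.7 degrees, less where a joint would pass 70% of its speed; a pose out of reach is approached as far as the arm can. A call is refused whole if a number of a shift passes 1 or a number of a turn 1, either way. A call with a gripper value outside its range is refused whole. The fingers move at their own pace and stop on an object; the grip force is fixed at half the most. Time passes only in rows, so rows that do not move let the fingers close, or fill a call up. It gives the time, the measured TCP pose, the force, the opening and the grip force at its end, in the units of the state.
- r.get_state(): the state, without advancing time (a new reading comes with each control period).
- r.capture(name): name is "side" or "top" or "wrist"; returns the picture (420x560x3 uint8, blue, green, red); there is no depth.
- r.camera_info(name): a dict with "vfov" (degrees; the focal length in pixels is half the picture's height over the tangent of half this angle, whatever the lens; pixels are square), "cx", "cy" (the principal point, pixels), "view" (4x4, takes a point from world to camera coordinates). Camera axes: x right, y down, z forward; pixel columns grow to the right and rows downward; lengths in m; the calibration is good to about 2 mm. A picture is of the moment at which its call begins: read the wrist's pose just before it. camera_info takes no time and is no camera call; for the wrist camera it gives the pose at the moment of the call.
- r.finish_job(): hands the job in; it is judged then, once.
The state is a dict: "clock": time; "joint_positions": joint angles; "qvel": joint speeds; "tau": joint torques, N m; "tcp_pos": TCP position; "ee_rot": TCP orientation; "contact_force": force on the tool from outside, world axes, zero at the start; "ft_torque": the same for the moment, N m; "opening": opening from 0.0 (shut) to 1.0 (fully open); "gripper_force": force on a finger pad.
Only numpy, scipy, OpenCV 4.12 (cv2) and the standard library are available. Lean on these libraries where they do the work, as an engineer would, in place of code of your own. Each camera call takes 0.05 s, during which the arm holds its last target. There are 200 camera calls.

## Task

One bearing ball is loaded in the clear tube of the tilting dispenser; the other two sit on the sample riser. With the tube still upright, turn the yellow dial cap by its black knob so that the smallest hole the loaded ball fits through stands over the tube's mouth; put the blue catch tray on the bench under the front of the dispenser, tip the tube forward by its red lever until the ball rolls out into the tray, and swing the tube fully back upright. Leave the dial on that hole and the tray flat on the bench with the ball in it, and do not disturb the other balls or the things standing around.

Things in the scene. Friction and masses are not known exactly. Their poses are not given: they have to be found in the camera images.
- dispenser: Fixed stand of the tilting dispenser. Origin: on the bench below the tilt axis, midway between the posts; -x = front (the tube tips that way), z up. Base plate x -10 to 120, y +-75, 10 mm high; two blue posts 34 x 14 mm at y = +-52 mm, 150 mm high. Tilt axis along y at 135 mm height. Free height under the tube at rest: 58 mm at x = 5, 95 at x = -15, 165 at x = -64 mm, open farther forward than -80.
- catch_spot (a point): Point on the bench 105 mm in front of the tilt axis; frame as dispenser. Tipped slowly (about 0.5 rad/s) the ball lands 60 to 150 mm in front of the tilt axis, so a tray centred here, its long side (x) along the stand's x, catches it; it then ends 20 mm in front of the tilt axis. While tipping, nothing swings lower than 60 mm here.
- drum (a joint): Tilt of the clear tube about the tilt axis (rad). 0 = upright rest on its stop, where the tube leans 30 degrees from vertical to the front; grows as it tips forward, to the stop at 1.45 (mouth 23 degrees below level; the ball rolls out beyond about 1.1). Stays where left (friction 0.5 N m, about 4 to 7 N at the lever). Starts at 0.
- dial (a joint): Turn of the yellow dial cap (rad), anticlockwise positive looking at its face. -1.10: 28 mm hole over the mouth (fits the small ball); +1.10: 37 mm hole (medium ball); +2.15: 46 mm hole (large ball). A ball passes freely only within 0.05 rad of these. Near 0: closed. Range -1.5 to 2.5. Stays where left (friction 0.05 N m). Starts between -0.35 and 0.35.
- dial_grip (a point): Point on the dial's axis where its black bar knob is gripped: knob 60 mm long (x here), 16 mm thick (y), 38 mm high; point 23 mm above the dial face, 15 mm below the knob top. z = outward turning axis, parallel to the tube (leans 30 degrees to the front at drum 0). Turns with the dial; at dial 0, x points back from the mouth. Dial 176 mm across, 6 mm thick, axis 54 mm behind the tube's.
- lever_grip (a point): Middle of the red lever bar, round, 14 mm thick, parallel to the tilt axis, reaching from y = 96 to 186 mm of dispenser; this point at y = 145 mm, 110 mm from the tilt axis. Turns with the tube: at drum 0 the lever leans 20 degrees back from vertical (38 mm behind, 103 mm above the tilt axis), at 1.45 it leans 63 degrees forward. Frame: that of the tube.
- mouth (a point): Centre of the tube's mouth at the outer face of the dial, 88 mm from the tilt axis along the tube; z = tube axis outwards. A red pointer on the tube's rim marks it.
- chamber (a point): Point on the tube's axis in the ball chamber, 20 mm behind the tilt axis. Clear tube 56 mm outside, 48 mm inside. The loaded ball lies within 25 mm of this point; the other two balls are on the riser.
- tray: Loose blue open catch tray, 170 (x) x 130 (y) x 45 mm high, walls 8 mm thick, floor 8 mm, 0.2 to 0.4 kg. Origin: centre of its underside; z up. Can be pinched by any wall from above.
- riser: Fixed sample riser, 82 (x) x 152 (y) x 99 mm high, with two ring seats (44 mm inside, 10 mm high) at y = -37 and +37 mm on top. Origin: centre of its underside.
- ball_small_center (a point): Centre of the small steel ball, 22 mm across, 44 g.
- ball_medium_center (a point): Centre of the medium brass-coloured ball, 31 mm across, 122 g.
- ball_large_center (a point): Centre of the large white ball, 40 mm across, 262 g.
- cleaner: Bystander: white bottle with green label, 56 mm across, 150 mm high, standing loose. Origin: centre of its underside.
- vee_block: Bystander: loose steel vee block, 90 (x) x 87 (y) x 57 mm high over all. Origin: centre of its underside.
- gauge_case: Bystander: closed wooden gauge case, 111 (x) x 63 (y) x 34 mm, loose. Origin: centre of its underside.
- dial_gauge: Bystander: small gauge on a post with a round foot 68 mm across, 151 mm high, loose. Origin: centre of its underside.
Mind the look-alikes: they are no part of the job. Of the things shaped like the part that bears ball_medium_center, the brass one is meant.

How it is judged:
By the outcome, as a careful person would: the job done as asked, in the order asked, and still so for the second after the job is handed in, with the robot touching nothing.
It also fails if it takes over 72 s, if anything falls off the work surface, if the arm or the gripper's body presses on something with over 40 N, if the wrist force passes 120 N, or if a joint passes its speed limit or range.

## Working session

There is one attempt and no reset: what is moved stays moved. The work goes in short steps, Python scripts to look and compute and a tool call to move; the robot and the scene stay as the last step left them, time stands still between calls to the robot, and variables do not carry over. Pictures are saved under pics/ and viewed, at most 12 in all, crops included, and the job is handed in when it is done.

Besides the shell and the picture viewer there is one more tool, called as name(argument=value, ...) on one line, values as JSON. send_rows: Moves the arm, as the interface text tells. Its arguments: {"type":"object","properties":{"plan":{"type":"array","items":{"type":"number"}}},"required":["plan"]}

```bash
ls; mkdir -p pics
python3 - <<'E'
from station import r
import cv2
for n in ("side","top"):
    cv2.imwrite(f"pics/{n}0.png",cv2.resize(r.capture(n),(800,600),interpolation=cv2.INTER_CUBIC))
    i=r.camera_info(n);print(n,i)
s=r.get_state();print(s)
E
```

```text
pics
side {'vfov': 46.86593929560216, 'cx': 274.7413061524423, 'cy': 205.69921154324518, 'view': array([[-0.96734537, -0.2534284 , -0.00412148,  0.49881132],
       [-0.1177654 ,  0.46379491, -0.87808063,  0.21309059],
       [ 0.22444209, -0.84892186, -0.47849496,  1.0944151 ],
       [ 0.        ,  0.        ,  0.        ,  1.        ]])}
top {'vfov': 51.68568548772028, 'cx': 277.7714019830036, 'cy': 214.289462476922, 'view': array([[ 0.02555074, -0.99936154,  0.02497339, -0.02768611],
       [-0.98215824, -0.02975113, -0.18568807,  0.55695324],
       [ 0.18631251, -0.01978335, -0.98229134,  1.25686071],
       [ 0.        ,  0.        ,  0.        ,  1.        ]])}
{'clock': 0.1, 'joint_positions': array([ 1.10730740e+00,  1.04642190e-01,  9.65581128e-02,  1.56391134e+00,
       -8.57351733e-06,  1.35308937e+00]), 'qvel': array([ 0.00109102, -0.00348662,  0.00117565, -0.00057513, -0.00092086,
        0.00073789]), 'tau': array([ 6.99268130e-03, -5.58205891e+01,  5.04721212e+01,  1.29957331e-02,
       -2.22213148e-04,  1.41030151e-05]), 'tcp_pos': array([0.14588746, 0.58177269, 0.30320461]), 'ee_rot': array([-3.85054213e-01, -3.11751001e+00,  1.77960569e-03]), 'contact_force': array([ 0.61994948, -1.00402429,  0.17203544]), 'ft_torque': array([ 0.00316965, -0.0278755 , -0.02297926]), 'gripper_force': 0.0, 'opening': 0.9998630916302376}
```

View pics/side0.png

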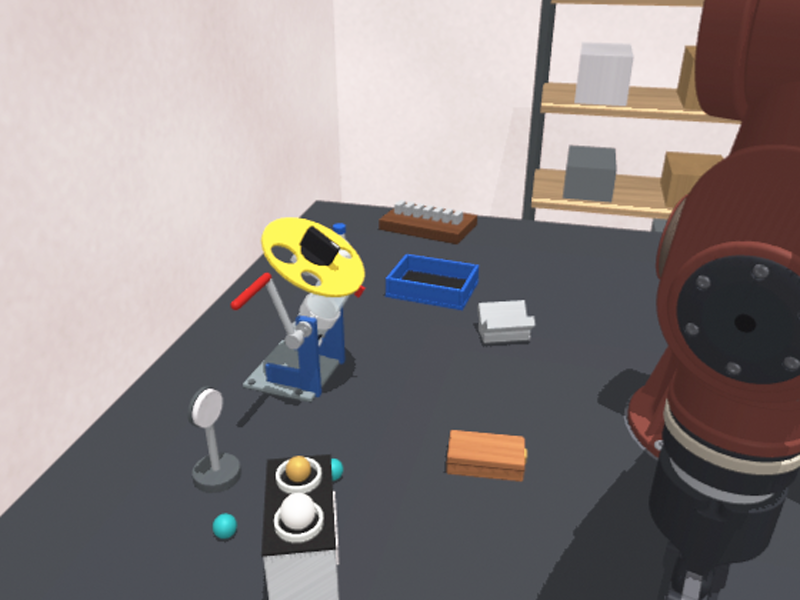

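View pics/top0.png

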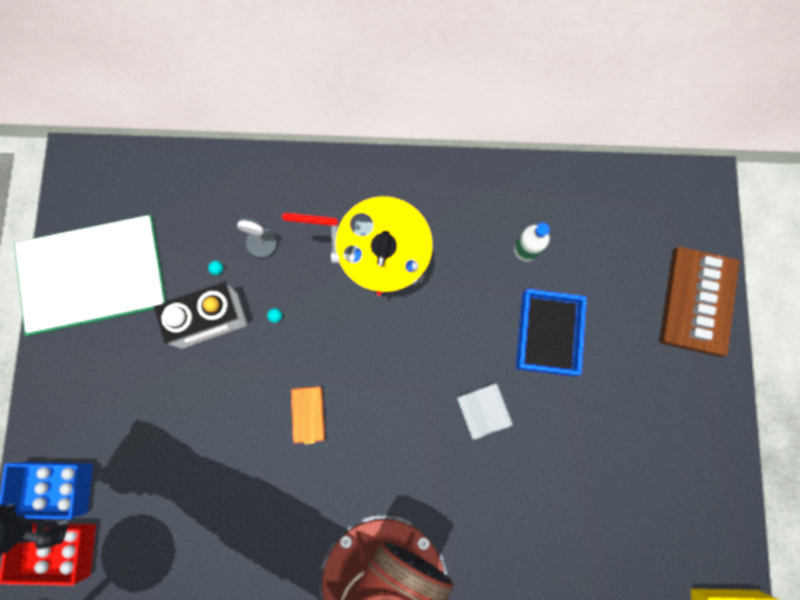

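The side view shows the dispenser with its dial at (313,256), lever ends at (235,304) and (268,278), and the tray at (432,280). In the top view the dial is at (384,244), the lever runs (283,216)–(338,222), the tray corners are (525,290), (586,294), (581,375), (517,368), and the riser is at (200,315).

Look-alikes:
- **Tray:** the blue box of balls at (45,490) and the red one at (50,550) are not the tray. The empty blue tray at (552,332) is.
- **Balls:** the teal balls at (215,268) and (274,315) are decoys. The riser holds the white (large) and brass (medium) balls, so the small ball is loaded and the dial target is -1.10.

```bash
cat > h.py <<'E'
import numpy as np, cv2
from station import r
from scipy.spatial.transform import Rotation as R
from scipy.optimize import least_squares
def K(n,i=None):
    i=i or r.camera_info(n); f=210/np.tan(np.radians(i["vfov"]/2))
    return np.array([[f,0,i["cx"]],[0,f,i["cy"]],[0,0,1]]), i["view"]
def proj(n,P,kv=None):
    k,V=kv or K(n); c=(np.atleast_2d(P)@V[:3,:3].T+V[:3,3])@k.T
    return c[:,:2]/c[:,2:]
def plane(n,px,z):
    k,V=K(n); o=-V[:3,:3].T@V[:3,3]
    d=(np.linalg.inv(k)@np.c_[np.atleast_2d(px),np.ones(len(np.atleast_2d(px)))].T).T@V[:3,:3]
    return o+d*((z-o[2])/d[:,2])[:,None]
t=np.array([-.5,0,np.sqrt(3)/2]); b=np.array([np.sqrt(3)/2,0,.5])
mouth=np.array([0,0,.135])+.088*t; dial=mouth+.054*b; grip=dial+.023*t
def W(p,q): return R.from_euler('z',p[2]).apply(q)+[p[0],p[1],0]
E
python3 - <<'E'
from h import *
L=np.array([[.038,.186,.238],[.038,.096,.238]])
M=np.vstack([L,dial])
top=np.array([[283,216],[338,222],[384,244]])*.7
sd=np.array([[235,304],[269,278],[313,256]])*.7
def res(p): return np.r_[(proj("top",W(p,M))-top).ravel(),(proj("side",W(p,M))-sd).ravel()]
s=least_squares(res,[.6,0,0]);p=s.x;print("disp",p,np.round(s.fun,1))
np.save("disp.npy",p)
c=plane("top",np.array([[525,290],[586,294],[581,375],[517,368]])*.7,.045)
print("tray",c.mean(0),c, np.degrees(np.arctan2(*( (c[0]-c[3]+c[1]-c[2])[[1,0]]))))
print("catch",W(p,[-.105,0,0]),"grip",W(p,grip),"lever",W(p,[.038,.145,.238]))
# others
for n,px,z in [("cleaner",(533,240),.1),("vee",(485,412),.057),("case",(309,415),.034),("gauge",(262,245),.0),("riser",(200,315),.099)]:
    print(n,plane("top",np.array(px)*.7,z))
# rectify dial
im=r.capture("top"); im2=r.capture("side")
S=400;q=np.array([[-1,1],[1,1],[1,-1],[-1,-1]])*.1
# rect image: right= b (back from mouth), up = t x b
u=np.cross(t,b)
P=W(p,dial+q[:,:1]*b+q[:,1:]*u)
out=[]
for n,i in (("top",im),("side",im2)):
    H=cv2.getPerspectiveTransform(proj(n,P).astype(np.float32),np.float32([[0,0],[S,0],[S,S],[0,S]]))
    out.append(cv2.warpPerspective(i,H,(S,S),flags=cv2.INTER_CUBIC))
cv2.imwrite("pics/dial.png",np.hstack(out))
E
```

```text
disp [ 0.63536374  0.01824752 -0.07163768] [ 2.1 -0.2 -2.5 -1.   0.1 -0.   1.   1.2 -1.4 -0.3  1.4 -1. ]
tray [ 0.51462898 -0.34382286  0.045     ] [[ 0.60252311 -0.28671426  0.045     ]
 [ 0.59780025 -0.41848652  0.045     ]
 [ 0.42362874 -0.40242767  0.045     ]
 [ 0.43456382 -0.26766301  0.045     ]] -5.859288514244272
catch [0.53063305 0.02576305 0.        ] grip [0.62665152 0.01887272 0.25812882] lever [0.68364486 0.16015571 0.238     ]
cleaner [[ 0.69771707 -0.29214215  0.1       ]]
vee [[ 0.34155158 -0.19824853  0.057     ]]
case [[0.32643561 0.16323163 0.034     ]]
gauge [[0.69702186 0.29088703 0.        ]]
riser [[0.51848096 0.38502667 0.099     ]]
```

View pics/dial.png

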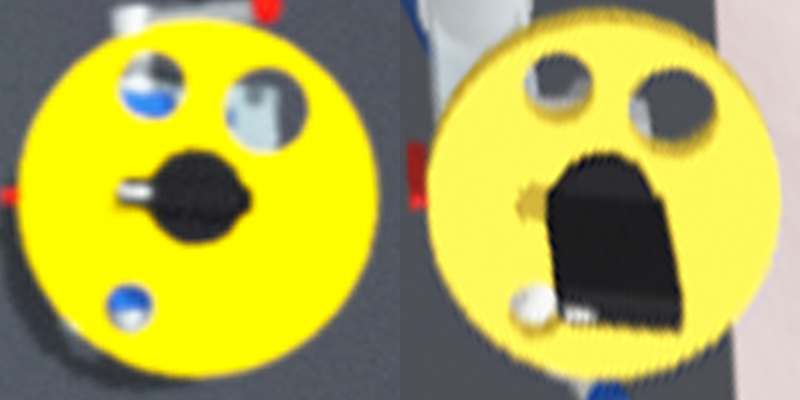

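The rectified dial has its centre at (198,199) in the left panel. The 28 mm hole is at (129,307), the 37 mm hole at (152,85) and the 46 mm hole at (266,110), which puts the dial at about -0.085 rad. It needs about -1.015 rad more, which is +58° about tool z.

```bash
cat >> h.py <<'E'
def kn(p,th,back,yaw0=0):  # tool pose at knob: TCP back (m) above grasp point, dial angle th
    Rz=R.from_euler('z',p[2])
    y=u0=np.array([0,1,0.]); y=u0*np.cos(th)-b*np.sin(th); z=-t
    M=np.c_[np.cross(y,z),y,z]
    return W(p,grip+t*(.054+back)), Rz*R.from_matrix(M)
def rows(pos,rot,n,start=None):
    s=r.get_state(); p0,r0=start or (s["tcp_pos"],R.from_rotvec(s["ee_rot"]))
    rv=(r0.inv()*rot).as_rotvec()
    for k in range(n):
        ra=r0*R.from_rotvec(rv*k/n)
        d=ra.inv().apply((np.asarray(pos)-p0)/n)/.04
        print(np.round(np.r_[d,np.degrees(rv/n)/8],2).tolist())
    print("total mm",np.linalg.norm(pos-p0)*1e3)
E
python3 - <<'E'
from h import *
p=np.load("disp.npy"); P,Q=kn(p,-.085,.075); print(P); rows(P,Q,20)
E
```

```text
[0.56231695 0.02348939 0.3698461 ]
[-0.67, -0.55, -0.08, -0.02, -0.19, -0.03]
[-0.67, -0.55, -0.07, -0.02, -0.19, -0.03]
[-0.67, -0.56, -0.05, -0.02, -0.19, -0.03]
[-0.67, -0.56, -0.04, -0.02, -0.19, -0.03]
[-0.67, -0.56, -0.02, -0.02, -0.19, -0.03]
[-0.67, -0.56, -0.0, -0.02, -0.19, -0.03]
[-0.67, -0.57, 0.01, -0.02, -0.19, -0.03]
[-0.66, -0.57, 0.03, -0.02, -0.19, -0.03]
[-0.66, -0.57, 0.04, -0.02, -0.19, -0.03]
[-0.66, -0.58, 0.06, -0.02, -0.19, -0.03]
[-0.65, -0.58, 0.07, -0.02, -0.19, -0.03]
[-0.65, -0.58, 0.09, -0.02, -0.19, -0.03]
[-0.64, -0.59, 0.1, -0.02, -0.19, -0.03]
[-0.64, -0.59, 0.12, -0.02, -0.19, -0.03]
[-0.63, -0.59, 0.13, -0.02, -0.19, -0.03]
[-0.62, -0.59, 0.14, -0.02, -0.19, -0.03]
[-0.62, -0.6, 0.16, -0.02, -0.19, -0.03]
[-0.61, -0.6, 0.17, -0.02, -0.19, -0.03]
[-0.6, -0.6, 0.19, -0.02, -0.19, -0.03]
[-0.6, -0.61, 0.2, -0.02, -0.19, -0.03]
total mm 699.6984545399853
```

send_rows(plan=[-0.67,-0.55,-0.08,-0.02,-0.19,-0.03,85,-0.67,-0.55,-0.07,-0.02,-0.19,-0.03,85,-0.67,-0.56,-0.05,-0.02,-0.19,-0.03,85,-0.67,-0.56,-0.04,-0.02,-0.19,-0.03,85,-0.67,-0.56,-0.02,-0.02,-0.19,-0.03,85,-0.67,-0.56,0,-0.02,-0.19,-0.03,85,-0.67,-0.57,0.01,-0.02,-0.19,-0.03,85,-0.66,-0.57,0.03,-0.02,-0.19,-0.03,85,-0.66,-0.57,0.04,-0.02,-0.19,-0.03,85,-0.66,-0.58,0.06,-0.02,-0.19,-0.03,85])

```text
clock: 1.45
tcp_pos: [0.3542, 0.3018, 0.338]
ee_rot: [0.292, 2.859, -0.007]
contact_force: [-0.3, 0.2, -0.3]
opening: 0.999
gripper_force: 0.0
```

send_rows(plan=[-0.65,-0.58,0.07,-0.02,-0.19,-0.03,85,-0.65,-0.58,0.09,-0.02,-0.19,-0.03,85,-0.64,-0.59,0.1,-0.02,-0.19,-0.03,85,-0.64,-0.59,0.12,-0.02,-0.19,-0.03,85,-0.63,-0.59,0.13,-0.02,-0.19,-0.03,85,-0.62,-0.59,0.14,-0.02,-0.19,-0.03,85,-0.62,-0.6,0.16,-0.02,-0.19,-0.03,85,-0.61,-0.6,0.17,-0.02,-0.19,-0.03,85,-0.6,-0.6,0.19,-0.02,-0.19,-0.03,85,-0.6,-0.6,0.2,-0.02,-0.19,-0.03,85])

```text
clock: 2.7
tcp_pos: [0.561, 0.0226, 0.3747]
ee_rot: [0.208, 2.599, -0.013]
contact_force: [-0.3, 0.5, 0.5]
opening: 0.998
gripper_force: 0.0
```

Run:
```python
from h import *
p=np.load("disp.npy"); s=r.get_state();print(s["tcp_pos"],s["ee_rot"],s["joint_positions"],s["clock"])
kv=K("wrist"); im=r.capture("wrist"); np.save("w1.npy",im)
kn_=[grip+.015*t, dial, mouth]
px=proj("wrist",W(p,np.array(kn_)),kv); print(px)
im=im.copy()
for a in px: cv2.circle(im,tuple(int(v) for v in a),3,(255,0,255),1)
cv2.imwrite("pics/w1.png",cv2.resize(im,(800,600),interpolation=cv2.INTER_CUBIC))
P,Q=kn(p,-.085,.004); rows(P,Q,10)
```

```text
[0.56103749 0.02255367 0.37473855] [ 0.20831406  2.59918348 -0.01285478] [-0.21870622 -0.57879843 -0.45259332  1.16606411  0.06134297 -0.04207306] 2.7
[[283.48370638 224.65082674]
 [283.62222023 208.99033723]
 [277.7475146  140.92327296]]
[0.01, 0.01, 0.19, -0.01, 0.01, -0.0]
[0.01, 0.01, 0.19, -0.01, 0.01, -0.0]
[0.01, 0.01, 0.19, -0.01, 0.01, -0.0]
[0.01, 0.01, 0.19, -0.01, 0.01, -0.0]
[0.01, 0.01, 0.19, -0.01, 0.01, -0.0]
[0.01, 0.01, 0.19, -0.01, 0.01, -0.0]
[0.01, 0.01, 0.19, -0.01, 0.01, -0.0]
[0.01, 0.01, 0.19, -0.01, 0.01, -0.0]
[0.01, 0.01, 0.19, -0.01, 0.01, -0.0]
[0.01, 0.01, 0.19, -0.01, 0.01, -0.0]
total mm 75.10316895641431
```

View pics/w1.png

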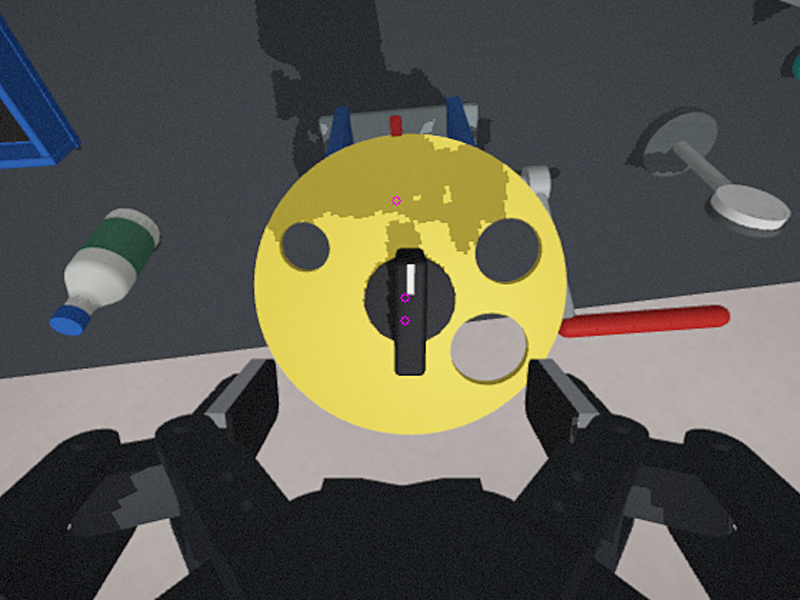

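The wrist view shows the dial ellipse spanning 254–567 × 133–434 and centred near (410,283), a few mm off prediction. The knob top is at x=411, y=250–375, the pointer at (396,125), and the lever runs (563,327)–(728,316). I'll refit using all three cameras.

```bash
cat > fit.py <<'E'
from h import *
p0=np.load("disp.npy")
w=np.load("w1.npy"); kvs={"wrist":K("wrist"),"top":K("top"),"side":K("side")}
a=np.linspace(0,2*np.pi,181)[:,None]; u=np.array([0,1.,0])
rim=.088*(np.cos(a)*b+np.sin(a)*u)
circ=np.vstack([dial+rim,dial-.006*t+rim])
tip0=(.038,.238)
def ext(x): return np.r_[x.min(0),x.max(0)]
obs={}
ims={"wrist":w,"top":cv2.imread("pics/top0.png"),"side":cv2.imread("pics/side0.png")}
for n,im in ims.items():
    if n!="wrist": im=cv2.resize(im,(560,420),interpolation=cv2.INTER_AREA)
    h=cv2.cvtColor(im,cv2.COLOR_BGR2HSV); m=cv2.inRange(h,(22,110,90),(34,255,255))
    if n=="top": m[230:]=0
    c=max(cv2.findContours(m,cv2.RETR_EXTERNAL,cv2.CHAIN_APPROX_NONE)[0],key=cv2.contourArea)[:,0]
    hull=cv2.convexHull(c)[:,0]; obs[n]=ext(hull.astype(float)); print(n,obs[n])
Lw=np.array([[563,327],[729,316]])/800*560
def res(p):
    q=lambda X:W(p,X)+[0,0,p[3] if len(p)>3 else 0]
    e=[ext(proj(n,q(circ),kvs[n]))-obs[n] for n in obs]
    Lv=proj("wrist",q(np.array([[.038,.096,.238],[.038,.186,.238]])),kvs["wrist"])
    Lt=proj("top",q(np.array([[.038,.186,.245]])),kvs["top"])-np.array([[282,216]])*.7
    return np.r_[np.concatenate(e),(Lv-Lw).ravel(),Lt.ravel()]
for x0 in (p0,np.r_[p0,0]):
    s=least_squares(res,x0,loss="soft_l1"); print(s.x); print(np.round(res(s.x),1))
    if len(x0)==3: np.save("disp2.npy",s.x); p=s.x
S=400;q=np.array([[-1,1],[1,1],[1,-1],[-1,-1]])*.1
P=W(p,dial+q[:,:1]*b+q[:,1:]*u)
out=[]
for n in ("wrist","top"):
    H=cv2.getPerspectiveTransform((proj(n,P,kvs[n])*(1 if n=="wrist" else 800/560)).astype(np.float32),np.float32([[0,0],[S,0],[S,S],[0,S]]))
    out.append(cv2.warpPerspective(ims[n],H,(S,S),flags=cv2.INTER_CUBIC))
cv2.imwrite("pics/dial2.png",np.hstack(out))
E
python3 fit.py
```

```text
wrist [178.  94. 396. 303.]
top [235. 137. 302. 204.]
side [183. 152. 255. 207.]
[ 0.63800566  0.01750543 -0.0727771 ]
[-0.  -0.8  0.2  0.5  0.8 -1.1  0.6 -2.3 -1.   0.  -1.   0.8  3.  -1.1
 -9.3 -1.2  2.8 -2.1]
[ 0.63723398  0.01763872 -0.06479914  0.0018814 ]
[-0.6 -0.8  1.4  2.1  0.7 -1.1  0.6 -2.2 -0.7 -0.6 -0.8  0.1  4.5 -0.6
 -6.4 -1.3  2.4 -1.6]
```

View pics/dial2.png

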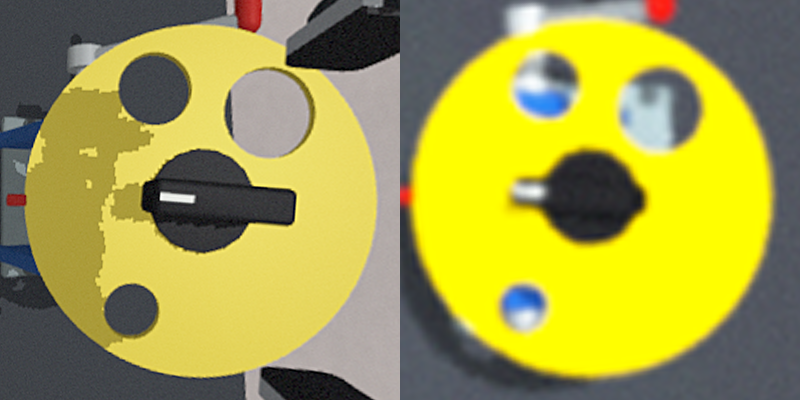

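The rectified wrist image (centre (200,201)) has holes at (132,309), (155,88) and (270,112), so the dial is at about -0.089. Next I descend onto the knob.

Run:
```python
from h import *
p=np.load("disp2.npy"); s=r.get_state();print(s["tcp_pos"],s["qvel"])
P,Q=kn(p,-.089,.004); print(P);rows(P,Q,8)
```

```text
[0.56264781 0.01989632 0.37475789] [ 0.05258946 -0.01681339 -0.01650794  0.05166451 -0.03260625  0.07722885]
[0.60037092 0.02024922 0.30835829]
[0.01, 0.01, 0.24, -0.01, 0.01, 0.0]
[0.01, 0.01, 0.24, -0.01, 0.01, 0.0]
[0.01, 0.01, 0.24, -0.01, 0.01, 0.0]
[0.0, 0.01, 0.24, -0.01, 0.01, 0.0]
[0.0, 0.01, 0.24, -0.01, 0.01, 0.0]
[0.0, 0.01, 0.24, -0.01, 0.01, 0.0]
[0.0, 0.01, 0.24, -0.01, 0.01, 0.0]
[0.0, 0.01, 0.24, -0.01, 0.01, 0.0]
total mm 76.36795455465273
```

send_rows(plan=[0,0.01,0.24,0,0.01,0,85,0,0.01,0.24,0,0.01,0,85,0,0.01,0.24,0,0.01,0,85,0,0.01,0.24,0,0.01,0,85,0,0.01,0.24,0,0.01,0,85,0,0.01,0.24,0,0.01,0,85,0,0.01,0.24,0,0.01,0,85,0,0.01,0.22,0,0.01,0,85,0,0,0,0,0,0,85,0,0,0,0,0,0,85])

```text
clock: 4.0
tcp_pos: [0.5993, 0.023, 0.3095]
ee_rot: [0.209, 2.611, -0.012]
contact_force: [0.2, -1.0, 0.1]
opening: 0.993
gripper_force: 0.0
```

Run:
```python
from h import *
p=np.load("disp2.npy"); s=r.get_state();print(s["tcp_pos"],s["qvel"],s["contact_force"])
P,Q=kn(p,-.089,.004); print(P);rows(P,Q,1)
```

```text
[0.59925617 0.02300814 0.30947001] [ 1.61894535e-04 -3.90339438e-03  5.01740733e-03  5.02074989e-04
 -4.31386999e-05 -2.57779427e-04] [ 0.19821999 -0.96451663  0.05664284]
[0.60037092 0.02024922 0.30835829]
[-0.02, -0.06, 0.04, -0.09, -0.0, 0.04]
total mm 3.1765041858894945
```

send_rows(plan=[-0.02,-0.06,0.03,-0.09,0,0.04,85,0,0,0,0,0,0,5,0,0,0,0,0,0,5,0,0,0,0,0,0,5,0,0,0,0,0,0,5,0,0,0,0,0,0,5,0,0,0,0,0,0,5,0,0,0,0,0,0,5,0,0,0,0,0,0,5,0,0,0,0,0,0,5])

```text
clock: 5.25
tcp_pos: [0.6002, 0.0218, 0.3089]
ee_rot: [0.209, 2.609, 0.01]
contact_force: [0.0, 7.8, 2.0]
opening: 0.179
gripper_force: 59.6
```

Run:
```python
from h import *
p=np.load("disp2.npy"); s=r.get_state();print(s["tcp_pos"],s["contact_force"],s["ft_torque"],s["opening"],s["joint_positions"])
P,Q=kn(p,-.089,.004); print(P);rows(P,Q,1)
```

```text
[0.60024342 0.02180198 0.30886862] [0.03832431 7.83408828 1.95575372] [1.06772339 0.35358956 0.48433749] 0.17879020695829534 [-0.20952505 -0.46739322 -0.49224993  1.0265481   0.07189987 -0.03022721]
[0.60037092 0.02024922 0.30835829]
[-0.0, -0.04, 0.01, 0.03, -0.0, 0.0]
total mm 1.6394316403489417
```

send_rows(plan=[0,0.04,0,0,0,0.6,5,0,0,0,0,0,0.8,5,0,0,0,0,0,0.8,5,0,0,0,0,0,0.9,5,0,0,0,0,0,0.9,5,0,0,0,0,0,0.9,5,0,0,0,0,0,0.9,5,0,0,0,0,0,0.8,5,0,0,0,0,0,0.64,5,0,0,0,0,0,0,5])

```text
clock: 6.5
tcp_pos: [0.5997, 0.0213, 0.3085]
ee_rot: [1.478, 2.218, 0.348]
contact_force: [-9.3, -5.5, 3.1]
opening: 0.175
gripper_force: 60.5
```

Run:
```python
from h import *
p=np.load("disp2.npy")
for i in range(2):
  s=r.get_state();print(s["tcp_pos"],s["contact_force"],s["ft_torque"],s["opening"],s["joint_positions"])
  im=r.capture("side" if i else "top"); np.save("s%d.npy"%i,im)
Q0=kn(p,-.089,0)[1]; print((Q0.inv()*R.from_rotvec(s["ee_rot"])).as_rotvec())
```

```text
[0.5997367  0.02130701 0.30853491] [-9.34210304 -5.48423546  3.05459734] [-0.79949643  1.69598419 -0.57561039] 0.17496839681283524 [-0.20802163 -0.46660188 -0.49163798  1.02783105  0.06553472  0.98480591]
[0.5997204  0.02130875 0.30853913] [-10.03142073  -3.77373838   3.71498728] [-0.77547441  1.67030757 -0.55513993] 0.17785858129395135 [-0.20802658 -0.46664831 -0.49166174  1.02786088  0.06553999  0.983897  ]
[2.60992707e-03 6.58416273e-04 1.01231815e+00]
```

send_rows(plan=[0,0,0,0,0,0,85,0,0,0,0,0,0,85,0,0,0,0,0,0,85,0,0,-0.2,0,0,0,85,0,0,-0.3,0,0,0,85,0,0,-0.4,0,0,0,85,0,0,-0.4,0,0,0,85,0,0,-0.4,0,0,0,85,0,0,-0.4,0,0,0,85,0,0,-0.4,0,0,0,85])

```text
clock: 7.85
tcp_pos: [0.55, 0.0257, 0.3962]
ee_rot: [1.475, 2.219, 0.352]
contact_force: [0.0, -0.5, 0.8]
opening: 0.999
gripper_force: 0.0
```

```bash
cat > rect.py <<'E'
from h import *
p=np.load("disp2.npy"); kvs={"wrist":K("wrist"),"top":K("top")}
u=np.array([0,1.,0]);S=400;q=np.array([[-1,1],[1,1],[1,-1],[-1,-1]])*.1
P=W(p,dial+q[:,:1]*b+q[:,1:]*u); out=[]
for n in ("wrist","top"):
    kv=K(n); im=r.capture(n)
    H=cv2.getPerspectiveTransform(proj(n,P,kv).astype(np.float32),np.float32([[0,0],[S,0],[S,S],[0,S]]))
    out.append(cv2.warpPerspective(im,H,(S,S),flags=cv2.INTER_CUBIC))
    hsv=cv2.cvtColor(out[-1],cv2.COLOR_BGR2HSV); m=255-cv2.inRange(hsv,(20,100,70),(36,255,255))
    for c in cv2.findContours(m,cv2.RETR_CCOMP,cv2.CHAIN_APPROX_NONE)[0]:
        if 600<cv2.contourArea(c)<8000: print(n,[round(v,1) for v in cv2.fitEllipse(c)[0]+cv2.fitEllipse(c)[1]])
cv2.imwrite("pics/dial3.png",np.hstack(out))
E
python3 rect.py
```

```text
wrist [66.8, 193.0, 52.0, 54.8]
wrist [306.8, 205.6, 84.8, 88.8]
wrist [267.1, 96.6, 69.0, 70.2]
top [303.0, 208.1, 77.9, 78.6]
```

View pics/dial3.png

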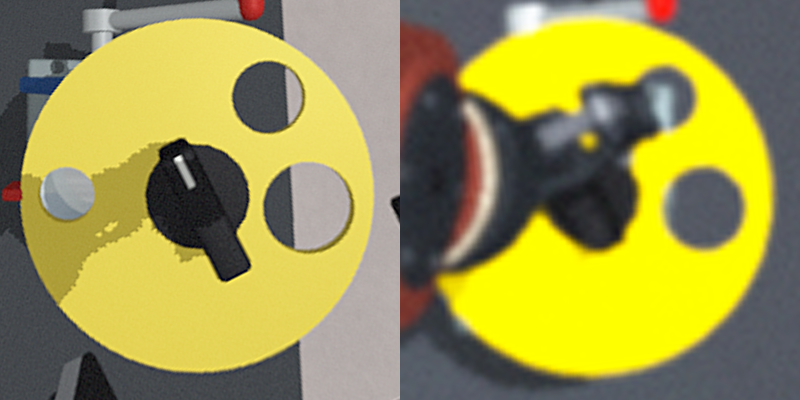

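The wrist rectification shows the 28 mm hole at (67,193) over the mouth, with the centre at (197,195) and the pointer at (12,192). That puts the dial at about -1.10, within 0.02. Next is the tray, gripped by its front short wall.

```bash
cat >> h.py <<'E'
def down(yawy):  # tool down, tool y at azimuth yawy
    y=np.array([np.cos(yawy),np.sin(yawy),0]); z=np.array([0,0,-1.]); return R.from_matrix(np.c_[np.cross(y,z),y,z])
E
python3 - <<'E'
from h import *
c=np.array([.5146,-.3438]); a=np.radians(-5.9); w=c-.081*np.array([np.cos(a),np.sin(a)]); print(w)
rows(np.r_[w,.21],down(a),20)
E
```

```text
[ 0.43402907 -0.3354738 ]
[-0.31, -0.4, 0.15, 0.19, 0.04, 0.18]
[-0.32, -0.39, 0.15, 0.19, 0.04, 0.18]
[-0.33, -0.38, 0.16, 0.19, 0.04, 0.18]
[-0.34, -0.36, 0.17, 0.19, 0.04, 0.18]
[-0.35, -0.35, 0.18, 0.19, 0.04, 0.18]
[-0.36, -0.34, 0.18, 0.19, 0.04, 0.18]
[-0.37, -0.32, 0.19, 0.19, 0.04, 0.18]
[-0.38, -0.31, 0.2, 0.19, 0.04, 0.18]
[-0.39, -0.29, 0.2, 0.19, 0.04, 0.18]
[-0.4, -0.28, 0.21, 0.19, 0.04, 0.18]
[-0.41, -0.26, 0.21, 0.19, 0.04, 0.18]
[-0.41, -0.25, 0.22, 0.19, 0.04, 0.18]
[-0.42, -0.23, 0.22, 0.19, 0.04, 0.18]
[-0.43, -0.22, 0.22, 0.19, 0.04, 0.18]
[-0.43, -0.2, 0.23, 0.19, 0.04, 0.18]
[-0.44, -0.18, 0.23, 0.19, 0.04, 0.18]
[-0.45, -0.17, 0.23, 0.19, 0.04, 0.18]
[-0.45, -0.15, 0.23, 0.19, 0.04, 0.18]
[-0.46, -0.13, 0.23, 0.19, 0.04, 0.18]
[-0.46, -0.12, 0.23, 0.19, 0.04, 0.18]
total mm 423.28413234851473
```

send_rows(plan=[-0.63,-0.79,0.2,0.38,0.08,0.36,85,-0.67,-0.74,0.3,0.38,0.08,0.36,85,-0.71,-0.69,0.36,0.38,0.08,0.36,85,-0.75,-0.63,0.39,0.38,0.08,0.36,85,-0.79,-0.57,0.41,0.38,0.08,0.36,85,-0.82,-0.51,0.43,0.38,0.08,0.36,85,-0.85,-0.45,0.44,0.38,0.08,0.36,85,-0.87,-0.38,0.46,0.38,0.08,0.36,85,-0.9,-0.32,0.46,0.38,0.08,0.36,85,-0.92,-0.25,0.46,0.38,0.08,0.36,85])

```text
clock: 9.2
tcp_pos: [0.434, -0.337, 0.2124]
ee_rot: [-2.343, -2.078, 0.018]
contact_force: [-0.4, 0.6, 0.7]
opening: 0.995
gripper_force: 0.0
```

Run:
```python
from h import *
im=r.capture("wrist"); im=r.capture("wrist");s=r.get_state();print(s["tcp_pos"],s["ee_rot"],s["qvel"],s["joint_positions"])
kv=K("wrist"); im=r.capture("wrist"); np.savez("w2.npz",k=kv[0],v=kv[1])
cv2.imwrite("pics/w2.png",cv2.resize(im,(800,600),interpolation=cv2.INTER_CUBIC))
```

```text
[ 0.43281807 -0.33798357  0.20984829] [-2.34243443 -2.07244402  0.01834687] [ 0.04782379 -0.07307069 -0.02121921  0.01787741  0.03943133 -0.0008644 ] [-0.89587    -0.03105415 -0.21150968  1.40366157 -0.01240424  0.79716615]
```

View pics/w2.png

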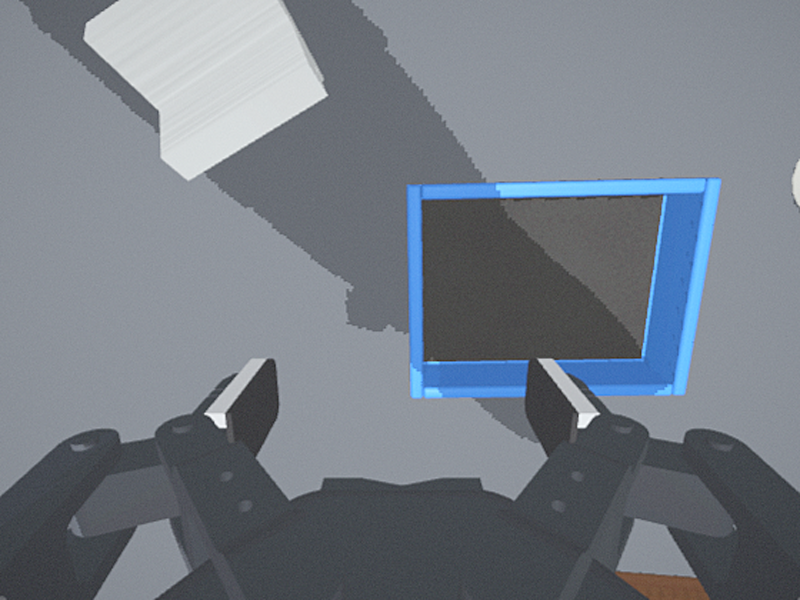

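The tray is seen from above with rim corners (408,185), (720,179), (686,397) and (412,398). Its front wall is the left edge at x≈415.

Run:
```python
from h import *
f=np.load("w2.npz");k,V=f["k"],f["v"];o=-V[:3,:3].T@V[:3,3]
px=np.array([[408,185],[720,179],[686,397],[412,398]])*.7
d=(np.linalg.inv(k)@np.c_[px,np.ones(4)].T).T@V[:3,:3]
c=o+d*((.045-o[2])/d[:,2])[:,None]; print(c)
for i in range(4):print(np.linalg.norm(c[i]-c[i-1]))
v=c[1]-c[0]+c[2]-c[3]; a=np.arctan2(v[1],v[0]); m=c.mean(0)[:2]; print(m,np.degrees(a))
front=(c[0]+c[3])[:2]/2+.004*np.array([np.cos(a),np.sin(a)]); w=m-.081*np.array([np.cos(a),np.sin(a)]); print(front,w)
w=(front+w)/2
rows(np.r_[w,.21],down(a),1)
rows(np.r_[w,.089],down(a),10,(np.r_[w,.21],down(a)))
```

```text
[[ 0.44104786 -0.27284665  0.045     ]
 [ 0.60747315 -0.29009902  0.045     ]
 [ 0.59652535 -0.41935088  0.045     ]
 [ 0.42839871 -0.40104569  0.045     ]]
0.12882156532776215
0.1673171268313716
0.12971467949046556
0.16912021280106926
[ 0.51836127 -0.34583556] -6.066857419544321
[ 0.43870088 -0.33736892] [ 0.43781493 -0.33727476]
[-0.0, 0.12, 0.03, -0.11, -0.0, -0.1]
total mm 4.8826010602040455
[0.0, 0.0, 0.3, 0.0, 0.0, 0.0]
[0.0, 0.0, 0.3, 0.0, 0.0, 0.0]
[0.0, 0.0, 0.3, 0.0, 0.0, 0.0]
[0.0, 0.0, 0.3, 0.0, 0.0, 0.0]
[0.0, 0.0, 0.3, 0.0, 0.0, 0.0]
[0.0, 0.0, 0.3, 0.0, 0.0, 0.0]
[0.0, 0.0, 0.3, 0.0, 0.0, 0.0]
[0.0, 0.0, 0.3, 0.0, 0.0, 0.0]
[0.0, 0.0, 0.3, 0.0, 0.0, 0.0]
[0.0, 0.0, 0.3, 0.0, 0.0, 0.0]
total mm 121.0
```

send_rows(plan=[0,0.12,0.03,-0.11,0,-0.1,85,0,0,0.5,0,0,0,85,0,0,0.6,0,0,0,85,0,0,0.7,0,0,0,85,0,0,0.6,0,0,0,85,0,0,0.4,0,0,0,85,0,0,0.2,0,0,0,85,0,0,0,0,0,0,85,0,0,0,0,0,0,2,0,0,0,0,0,0,2])

```text
clock: 10.6
tcp_pos: [0.4398, -0.3373, 0.0932]
ee_rot: [2.33, 2.1, -0.001]
contact_force: [0.5, -0.1, -0.2]
opening: 0.599
gripper_force: 0.0
```

send_rows(plan=[0,0,0,0,0,0,2,0,0,0,0,0,0,2,0,0,0,0,0,0,2,0,0,0,0,0,0,2,0,0,0,0,0,0,2,0,0,0,0,0,0,2,0,0,0,0,0,0,2,0,0,-0.1,0,0,0,2,0,0,-0.2,0,0,0,2,0,0,-0.2,0,0,0,2])

```text
clock: 11.85
tcp_pos: [0.4394, -0.3366, 0.1127]
ee_rot: [2.331, 2.101, -0.001]
contact_force: [-0.5, -0.4, -2.7]
opening: 0.077
gripper_force: 59.0
```

Run:
```python
from h import *
p=np.load("disp2.npy");s=r.get_state();print(s["tcp_pos"],s["contact_force"],s["ft_torque"])
a=p[2]; q=W(p,[-.112-.081,0,.0]); q[2]=s["tcp_pos"][2]; print(q)
rows(q,down(a),14)
```

```text
[ 0.43936985 -0.33662656  0.11268703] [-0.48816875 -0.39996977 -2.71165929] [-0.01960531  0.19610359  0.01446039]
[0.44551655 0.03153901 0.11268703]
[0.66, -0.06, -0.0, 0.0, 0.0, -0.02]
[0.66, -0.06, -0.0, 0.0, 0.0, -0.02]
[0.66, -0.05, -0.0, 0.0, 0.0, -0.02]
[0.66, -0.05, -0.0, 0.0, 0.0, -0.02]
[0.66, -0.05, -0.0, 0.0, 0.0, -0.02]
[0.66, -0.05, -0.0, 0.0, 0.0, -0.02]
[0.66, -0.05, -0.0, 0.0, 0.0, -0.02]
[0.66, -0.05, -0.0, 0.0, 0.0, -0.02]
[0.66, -0.05, -0.0, 0.0, 0.0, -0.02]
[0.66, -0.04, -0.0, 0.0, 0.0, -0.02]
[0.66, -0.04, -0.0, 0.0, 0.0, -0.02]
[0.66, -0.04, -0.0, 0.0, 0.0, -0.02]
[0.66, -0.04, -0.0, 0.0, 0.0, -0.02]
[0.66, -0.04, -0.0, 0.0, 0.0, -0.02]
total mm 368.2168829052882
```

send_rows(plan=[0.5,-0.04,0,0,0,-0.02,2,0.66,-0.06,0,0,0,-0.02,2,0.66,-0.05,0,0,0,-0.02,2,0.66,-0.05,0,0,0,-0.02,2,0.66,-0.05,0,0,0,-0.02,2,0.66,-0.05,0,0,0,-0.02,2,0.66,-0.05,0,0,0,-0.02,2,0.66,-0.05,0,0,0,-0.02,2,0.66,-0.05,0,0,0,-0.02,2,0.6,-0.05,0,0,0,-0.02,2])

```text
clock: 13.1
tcp_pos: [0.4422, -0.079, 0.1114]
ee_rot: [2.301, 2.134, -0.001]
contact_force: [-0.3, 0.1, -2.1]
opening: 0.082
gripper_force: 59.1
```

Run:
```python
from h import *
p=np.load("disp2.npy");s=r.get_state();print(s["tcp_pos"],s["contact_force"],s["ft_torque"],s["opening"])
a=p[2]; q=W(p,[-.112-.081,0,.0]); q[2]=.1127
rows(q,down(a),5)
```

```text
[ 0.44221953 -0.07898836  0.11144676] [-0.31503427  0.14416781 -2.09966253] [ 0.06536656  0.21384789 -0.02428766] 0.0818308772852258
[0.55, -0.03, -0.01, 0.0, 0.0, -0.0]
[0.55, -0.02, -0.01, 0.0, 0.0, -0.0]
[0.55, -0.02, -0.01, 0.0, 0.0, -0.0]
[0.55, -0.02, -0.01, 0.0, 0.0, -0.0]
[0.55, -0.02, -0.01, 0.0, 0.0, -0.0]
total mm 110.5836350788614
```

send_rows(plan=[0.6,-0.03,0,0,0,0,2,0.6,-0.03,0,0,0,0,2,0.6,-0.02,0,0,0,0,2,0.45,-0.02,0,0,0,0,2,0.25,-0.01,0,0,0,0,2,0,0,0,0,0,0,2,0,0,0,0,0,0,2,0,0,0,0,0,0,2,0,0,0.1,0,0,0,2,0,0,0.1,0,0,0,2])

```text
clock: 14.35
tcp_pos: [0.446, 0.019, 0.103]
ee_rot: [2.302, 2.133, -0.001]
contact_force: [0.2, -0.5, -2.6]
opening: 0.08
gripper_force: 59.1
```

Run:
```python
from h import *
p=np.load("disp2.npy");s=r.get_state();print(s["tcp_pos"],s["contact_force"],s["opening"])
a=p[2]; q=W(p,[-.112-.081,0,.0]); q[2]=.0915
rows(q,down(a),1)
```

```text
[0.44595931 0.01900782 0.10298543] [ 0.20099894 -0.46530804 -2.60907853] 0.07993718904231312
[0.31, -0.04, 0.29, 0.02, 0.02, -0.03]
total mm 17.004175075763637
```

send_rows(plan=[0.12,-0.02,0,0,0,0,2,0.12,-0.02,0,0,0,-0.03,2,0.1,0,0.08,0,0,0,2,0,0,0.08,0,0,0,2,0,0,0.07,0,0,0,2,0,0,0.04,0,0,0,2,0,0,0,0,0,0,2,0,0,0,0,0,0,2,0,0,0,0,0,0,2,0,0,0,0,0,0,2])

```text
clock: 15.6
tcp_pos: [0.4455, 0.0328, 0.0926]
ee_rot: [2.297, 2.138, -0.001]
contact_force: [-1.8, -0.7, 1.8]
opening: 0.081
gripper_force: 59.6
```

Run:
```python
from h import *
p=np.load("disp2.npy");s=r.get_state();print(s["tcp_pos"],s["contact_force"],s["ft_torque"],s["opening"])
q=W(p,[-.112-.081,0,.0]); print(q)
```

```text
[0.44545328 0.03281308 0.09261558] [-1.77273737 -0.66989448  1.81176241] [-0.05870999  0.54017172 -0.02210901] 0.0812377184971866
[0.44551655 0.03153901 0.        ]
```

send_rows(plan=[0,0,0,0,0,0,60,0,0,0,0,0,0,60,0,0,0,0,0,0,60,0,0,-0.3,0,0,0,60,0,0,-0.8,0,0,0,60,0,0,-1,0,0,0,60,0.3,0,-1,0,0,0,60,0.6,0,-1,0,0,0,60,0.8,0,-1,0,0,0,60,0.8,0,-0.8,0,0,0,60])

```text
clock: 16.85
tcp_pos: [0.4522, 0.1342, 0.331]
ee_rot: [2.296, 2.136, 0.002]
contact_force: [0.2, -0.9, 0.1]
opening: 0.702
gripper_force: 0.0
```

Run:
```python
from h import *
p=np.load("disp2.npy");s=r.get_state();print(s["tcp_pos"],s["contact_force"],s["joint_positions"])
cv2.imwrite("pics/s2.png",np.hstack([r.capture("side")[100:400,100:500],cv2.resize(r.capture("top")[100:330,160:460],(400,300))]))
q=W(p,[.038,.145,.238+.054+.065]); print(q)
rows(q,down(p[2]),10)
```

```text
[0.45219738 0.1341916  0.33103898] [ 0.19230127 -0.87264614  0.11053099] [ 0.01161802 -0.28368251 -0.21987825  1.63028792 -0.00290844  1.65461537]
[0.68644844 0.15935851 0.357     ]
[0.1, 0.58, -0.06, 0.01, 0.0, 0.0]
[0.1, 0.58, -0.06, 0.01, 0.0, 0.0]
[0.1, 0.58, -0.06, 0.01, 0.0, 0.0]
[0.1, 0.58, -0.06, 0.01, 0.0, 0.0]
[0.1, 0.58, -0.06, 0.01, 0.0, 0.0]
[0.1, 0.58, -0.06, 0.01, 0.0, 0.0]
[0.1, 0.58, -0.06, 0.01, 0.0, 0.0]
[0.1, 0.58, -0.06, 0.01, 0.0, 0.0]
[0.1, 0.58, -0.06, 0.01, 0.0, 0.0]
[0.1, 0.58, -0.06, 0.01, 0.0, 0.0]
total mm 235.97903888660184
```

View pics/s2.png

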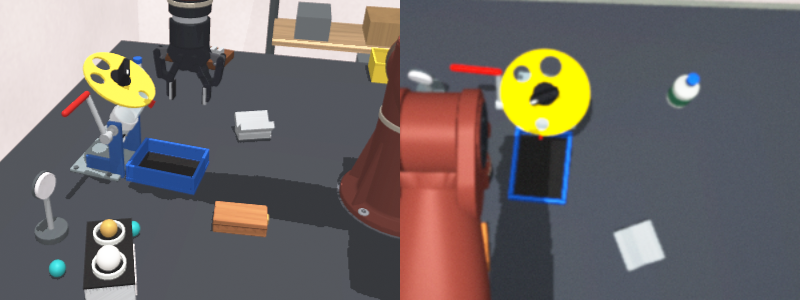

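Both views show the tray flat under the dispenser's front and aligned with it: (168,165) in the side half and (540,165) in the top half. The dial is untouched. Next is the lever.

send_rows(plan=[0.4,0.3,-0.1,0,0,0,40,0.3,0.6,-0.1,0,0,0,40,0.1,0.7,-0.1,0,0,0,40,0,0.7,-0.1,0,0,0,40,0,0.8,-0.1,0,0,0,40,0,0.8,0,0,0,0,40,0,0.8,0,0,0,0,40,0,0.7,0,0,0,0,40,0,0.3,0,0,0,0,40,0,0,0,0,0,0,40])

```text
clock: 18.2
tcp_pos: [0.6821, 0.1482, 0.3479]
ee_rot: [2.298, 2.138, -0.002]
contact_force: [-0.4, 0.2, -0.3]
opening: 0.465
gripper_force: 0.0
```

Run:
```python
from h import *
p=np.load("disp2.npy");s=r.get_state();print(s["tcp_pos"],s["opening"],s["joint_positions"])
kv=K("wrist");im=r.capture("wrist").copy()
q0=np.array([[.038,y,.238] for y in (.096,.145,.186)])
px=proj("wrist",W(p,q0),kv);print(px*800/560)
for a in px: cv2.circle(im,tuple(int(v) for v in a),3,(255,0,255),1)
cv2.imwrite("pics/w3.png",cv2.resize(im,(800,600),interpolation=cv2.INTER_CUBIC))
q=W(p,[.038,.145,.238+.054]); rows(q,down(p[2]),1)
```

```text
[0.68212932 0.14821268 0.34791149] 0.4649102219730542 [ 0.02822786  0.44775452  0.57897814  1.70129099 -0.00302931  1.67145108]
[[409.23645867 406.26351821]
 [409.8422697  309.17510999]
 [410.41731981 217.01650577]]
[0.28, 0.1, 1.41, 0.01, 0.02, 0.0]
total mm 57.593428331727914
```

View pics/w3.png

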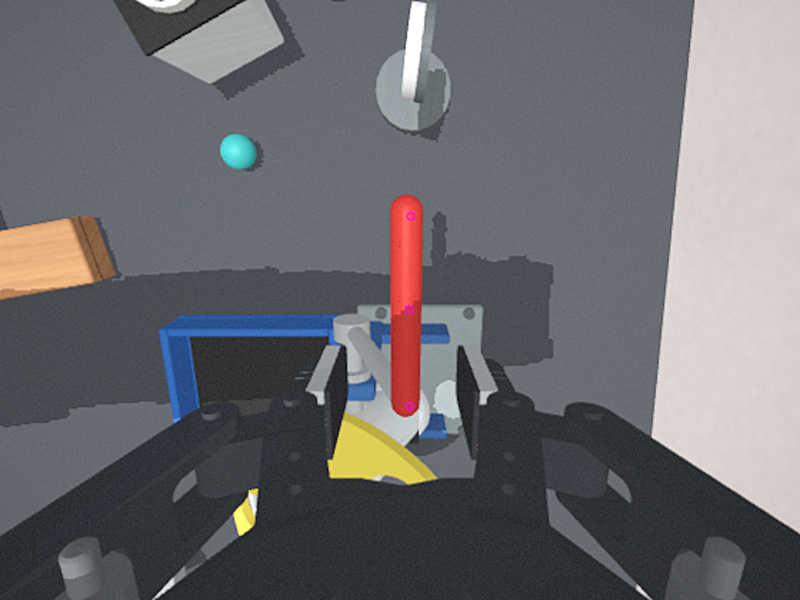

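The wrist view shows the lever bar vertical at x≈406, y 197–415, within 3 px of prediction and centred between the fingers (335–465). I'll descend and cage it.

send_rows(plan=[0.2,0.08,0.1,0,0.02,0,40,0.15,0,0.3,0,0,0,40,0,0,0.3,0,0,0,40,0,0,0.3,0,0,0,40,0,0,0.3,0,0,0,34,0,0,0.2,0,0,0,30,0,0,0.05,0,0,0,26,0,0,0,0,0,0,26,0,0,0,0,0,0,26,0,0,0,0,0,0,26])

```text
clock: 19.5
tcp_pos: [0.6863, 0.1626, 0.287]
ee_rot: [2.298, 2.139, 0.003]
contact_force: [0.5, 0.3, 0.4]
opening: 0.304
gripper_force: 0.0
```

Run:
```python
from h import *
p=np.load("disp2.npy");s=r.get_state();print(s["tcp_pos"],s["opening"],s["contact_force"])
q=W(p,[.038,.145,.238+.048]); rows(q,down(p[2]),1)
f=np.radians(20)-np.linspace(0,1.45,25)
x=.11*np.sin(f)/.04; z=-.11*np.cos(f)/.04
print(np.round(np.c_[np.diff(x),np.diff(z)],2).tolist())
```

```text
[0.6862856  0.16262852 0.28704348] 0.3037302418487703 [0.50468521 0.34612687 0.38405088]
[-0.08, 0.01, 0.03, 0.02, -0.0, 0.01]
total mm 3.4363211735407235
[[-0.16, -0.05], [-0.16, -0.04], [-0.16, -0.03], [-0.16, -0.02], [-0.17, -0.01], [-0.17, -0.0], [-0.17, 0.01], [-0.17, 0.02], [-0.16, 0.03], [-0.16, 0.04], [-0.16, 0.05], [-0.16, 0.06], [-0.15, 0.07], [-0.15, 0.07], [-0.14, 0.08], [-0.14, 0.09], [-0.13, 0.1], [-0.13, 0.11], [-0.12, 0.12], [-0.11, 0.12], [-0.1, 0.13], [-0.1, 0.14], [-0.09, 0.14], [-0.08, 0.15]]
```

send_rows(plan=[0,-0.26,-0.05,0,0,0,26,0,-0.16,-0.04,0,0,0,26,0,-0.16,-0.03,0,0,0,26,0,-0.16,-0.02,0,0,0,26,0,-0.17,-0.01,0,0,0,26,0,-0.17,0,0,0,0,26,0,-0.17,0.01,0,0,0,26,0,-0.17,0.02,0,0,0,26,0,-0.16,0.03,0,0,0,26,0,-0.16,0.04,0,0,0,26])

```text
clock: 20.75
tcp_pos: [0.6165, 0.1676, 0.2886]
ee_rot: [2.298, 2.139, 0.003]
contact_force: [4.9, -0.3, 1.9]
opening: 0.305
gripper_force: 2.1
```

send_rows(plan=[0,-0.16,0.05,0,0,0,26,0,-0.16,0.06,0,0,0,26,0,-0.15,0.07,0,0,0,26,0,-0.15,0.07,0,0,0,26,0,-0.14,0.08,0,0,0,26,0,-0.14,0.09,0,0,0,26,0,-0.13,0.1,0,0,0,26,0,-0.13,0.11,0,0,0,26,0,-0.12,0.12,0,0,0,26,0,-0.11,0.12,0,0,0,26])

```text
clock: 22.0
tcp_pos: [0.561, 0.1716, 0.2532]
ee_rot: [2.299, 2.139, 0.002]
contact_force: [2.6, -0.5, 2.3]
opening: 0.305
gripper_force: 1.6
```

Run:
```python
from h import *
p=np.load("disp2.npy");s=r.get_state();print(s["tcp_pos"],s["opening"],s["contact_force"])
print(R.from_euler('z',-p[2]).apply(s["tcp_pos"]-np.r_[p[:2],0]))
cv2.imwrite("pics/s3.png",np.hstack([cv2.resize(r.capture("side")[130:330,130:397],(400,300)),cv2.resize(r.capture("wrist"),(400,300))]))
```

```text
[0.56096603 0.17163133 0.25315466] 0.30527713353907976 [ 2.60410778 -0.48809715  2.25080113]
[-0.08804264  0.14811614  0.25315466]
```

View pics/s3.png

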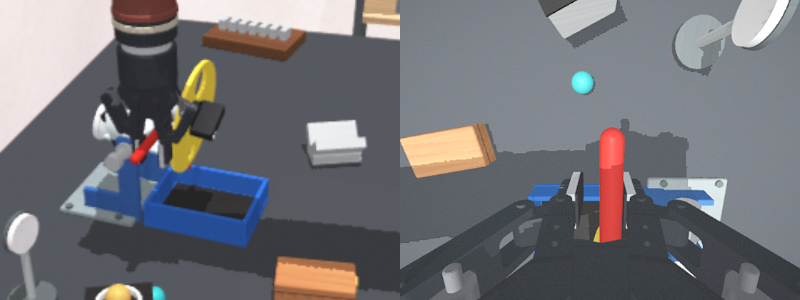

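The tube is tipped to roughly horizontal with the lever at (150,140) in the side crop and still caged, and the tray is in place below. I'll continue to the stop.

send_rows(plan=[0,-0.11,0.12,0,0,0,26,0,-0.11,0.13,0,0,0,26,0,-0.1,0.13,0,0,0,26,0,-0.1,0.13,0,0,0,26,0,-0.08,0.1,0,0,0,26,0,0,0,0,0,0,26,0,0,0,0,0,0,26,0,0,0,0,0,0,26,0,0,0,0,0,0,26,0,0,0,0,0,0,26])

```text
clock: 23.35
tcp_pos: [0.5431, 0.1729, 0.2296]
ee_rot: [2.297, 2.137, 0.008]
contact_force: [13.6, -0.1, -0.1]
opening: 0.304
gripper_force: 6.8
```

Run:
```python
from h import *
p=np.load("disp2.npy");s=r.get_state();print(s["tcp_pos"],s["opening"],s["contact_force"])
print(R.from_euler('z',-p[2]).apply(s["tcp_pos"]-np.r_[p[:2],0]))
cv2.imwrite("pics/s4.png",np.hstack([cv2.resize(r.capture("side")[130:330,130:397],(400,300)),cv2.resize(r.capture("top")[120:320,200:467],(400,300))]))
```

```text
[0.54311381 0.1728762  0.22957547] 0.3044183727756508 [13.57698298 -0.06502221 -0.12574796]
[-0.10593812  0.14805963  0.22957547]
```

View pics/s4.png

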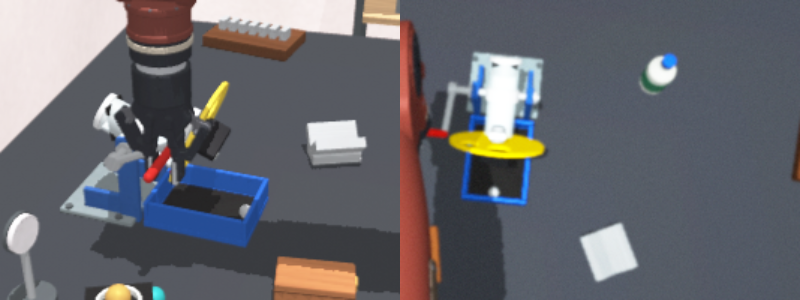

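The ball is in the tray at (245,211) in the side half and (494,191) in the top half. Now I swing the tube back.

send_rows(plan=[0,0.25,-0.05,0,0,0,26,0,0.17,-0.29,0,0,0,26,0,0.2,-0.27,0,0,0,26,0,0.23,-0.24,0,0,0,26,0,0.26,-0.21,0,0,0,26,0,0.28,-0.17,0,0,0,26,0,0.3,-0.14,0,0,0,26,0,0.32,-0.11,0,0,0,26,0,0.32,-0.07,0,0,0,26,0,0.34,-0.03,0,0,0,26])

```text
clock: 24.7
tcp_pos: [0.6467, 0.1658, 0.2924]
ee_rot: [-2.298, -2.14, 0.002]
contact_force: [-7.9, 1.1, 5.7]
opening: 0.305
gripper_force: 3.5
```

send_rows(plan=[0,0.2,0,0,0,0,26,0,0.2,0.01,0,0,0,26,0,0.2,0.03,0,0,0,26,0,0.15,0.04,0,0,0,26,0,0.12,0.04,0,0,0,26,0,0.1,0.03,0,0,0,26,0,0.05,0,0,0,0,26,0,0,0,0,0,0,26,0,0,0,0,0,0,26,0,0,0,0,0,0,26])

```text
clock: 25.95
tcp_pos: [0.6884, 0.1624, 0.2864]
ee_rot: [2.299, 2.139, 0.002]
contact_force: [-3.2, 0.7, -2.1]
opening: 0.303
gripper_force: 1.6
```

Run:
```python
from h import *
p=np.load("disp2.npy");s=r.get_state();print(s["tcp_pos"],s["opening"],s["contact_force"])
print(R.from_euler('z',-p[2]).apply(s["tcp_pos"]-np.r_[p[:2],0]))
```

```text
[0.68841452 0.16239913 0.28640286] 0.3028802485953964 [-3.23231975  0.69513331 -2.06709018]
[0.03973979 0.14817553 0.28640286]
```

send_rows(plan=[0,0.05,0.01,0,0,0,26,0,0.05,0.01,0,0,0,26,0,0.05,0.01,0,0,0,26,0,0.05,0.01,0,0,0,26,0,0.05,0,0,0,0,26,0,0.05,0,0,0,0,26,0,0,0,0,0,0,26,0,0,0,0,0,0,26,0,0,0,0,0,0,26,0,0,0,0,0,0,26])

```text
clock: 27.2
tcp_pos: [0.693, 0.1623, 0.2851]
ee_rot: [-2.291, -2.135, 0.019]
contact_force: [-52.5, -2.4, 16.1]
opening: 0.306
gripper_force: 26.3
```

send_rows(plan=[0,-0.1,0,0,0,0,26,0,-0.1,0,0,0,0,26,0,-0.07,0,0,0,0,30,0,0,0,0,0,0,40,0,0,-0.2,0,0,0,40,0,0,-0.5,0,0,0,40,0,0,-0.6,0,0,0,40,0,0,-0.6,0,0,0,40,0,0,-0.6,0,0,0,40,0,0,-0.4,0,0,0,40])

```text
clock: 28.45
tcp_pos: [0.6898, 0.1623, 0.4031]
ee_rot: [2.298, 2.138, 0.005]
contact_force: [0.6, 0.2, 0.1]
opening: 0.471
gripper_force: 0.0
```

send_rows(plan=[0.3,-0.5,-0.2,0,0,0,40,0.3,-0.7,0,0,0,0,40,0.2,-0.8,0,0,0,0,40,0,-0.8,0,0,0,0,40,0,-0.8,0,0,0,0,40,0,-0.8,0,0,0,0,40,0,-0.5,0,0,0,0,40,0,0,0,0,0,0,40,0,0,0,0,0,0,40,0,0,0,0,0,0,40])

```text
clock: 29.7
tcp_pos: [0.497, 0.2082, 0.4084]
ee_rot: [2.299, 2.139, 0.002]
contact_force: [-0.4, 0.3, 0.3]
opening: 0.468
gripper_force: 0.0
```

Run:
```python
from h import *
s=r.get_state();print(s["tcp_pos"],s["contact_force"],s["clock"])
p=np.load("disp2.npy")
c=r.capture("side");tp=r.capture("top")
print(proj("side",W(p,np.array([[.038,.186,.238],[.038,.096,.238]]))))
print("rim pred/obs")
a=np.linspace(0,2*np.pi,181)[:,None]
X=W(p,np.vstack([dial+o*t+.088*(np.cos(a)*b+np.sin(a)*np.array([0,1,0])) for o in (0,-.006)]))
q=proj("side",X); print(q.min(0),q.max(0))
m=cv2.inRange(cv2.cvtColor(c,cv2.COLOR_BGR2HSV),(22,110,90),(34,255,255))
d=max(cv2.findContours(m,0,1)[0],key=cv2.contourArea)[:,0]; print(d.min(0),d.max(0))
S=300;Q=np.array([[-1,1],[1,1],[1,-1],[-1,-1]])*.1
P=W(p,dial+Q[:,:1]*b+Q[:,1:]*np.array([0,1.,0]))
H=cv2.getPerspectiveTransform(proj("side",P).astype(np.float32),np.float32([[0,0],[S,0],[S,S],[0,S]]))
cv2.imwrite("pics/s5.png",np.hstack([cv2.resize(c[120:320,130:397],(400,300)),cv2.warpPerspective(c,H,(S,S))]))
```

```text
[0.49703305 0.20817754 0.40836373] [-0.4097721   0.28155747  0.28265717] 29.7
[[164.39567834 213.6256416 ]
 [185.87192307 194.02010244]]
rim pred/obs
[182.04432899 152.04760672] [253.98471228 207.84137743]
[183 152] [255 207]
```

View pics/s5.png

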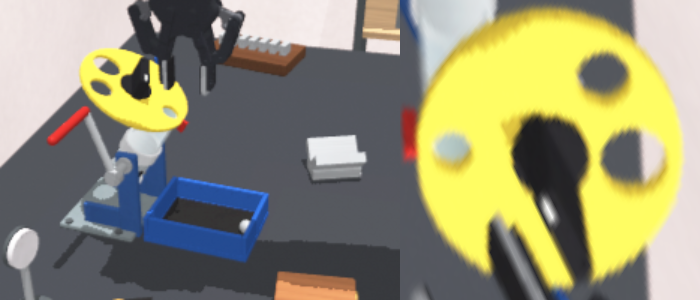

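The side view shows the ball in the tray at (246,226). The rim extents match the initial upright view exactly, and the 28 mm hole is still over the mouth at (452,148). Handing in.

```bash
python3 -c "
from station import r
print(r.finish_job())"
```

```text
the job is handed in; nothing more can be done
None
```

I handed the job in at about 30 s of the 72 s allowed: the dial is on the 28 mm hole (the small ball was loaded), the ball is in the tray flat on the bench, and the tube is back upright on its stop; the station returned no verdict.

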